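# Find the batten behind the slatted panel and stand the pipe rest on it

### The job

One hidden batten runs lengthwise under the slats of the cladding panel. Press on the slats one after another with the fingertips until you come to one that stays firm, then stand the blue pipe-rest bracket, which lies on its side on the bench, upright on its foot on the panel where the batten carries it, so that neither bracket nor slats sink or lean. Leave the other things on the bench where they are.

Things in the scene. Friction and masses are not known exactly. Their poses are not given: they have to be found in the camera images.
- panel: Cladding panel flat on the bench, fixed: dark wooden frame 124 mm (x) by 244 mm (y), 38 mm high, round five pale slats whose tops are 47 mm above the bench. Origin: its centre at bench level; x along the slats, y across them, z up. Slats are 100 mm long, 43 mm wide at 44 mm pitch; slat i (0 to 4) is centred at y = -88 + 44 i mm. Each stays level and is sprung.
- panel_top (a point): Centre of the panel, level with the slats' tops; axes as the panel's. A free slat starts to move at 0.6 N, yields 1 mm per further 0.2 N, to 12 mm at 3 N, then stops hard. The unseen batten, 22 mm wide, lies along the slats, its centre within 88 mm of the panel's middle, under one slat or two neighbours: such a slat goes down 1 mm and is then solid.
- bracket_mid (a point): Centre of the blue cast bracket (0.65 to 0.9 kg), which lies on its side, centre 30 mm over the bench. y axis from foot to fork (level as it lies, up when it stands), x level both ways. Along y: foot plate -55 to -45 mm, 80 (x) by 60 (z) mm; square post -45 to +29 mm, 32 (x) by 26 (z) mm; fork to +49 mm, 32 (x) by 60 (z) mm.
- bracket_foot (a point): Centre of the underside of the bracket's foot plate, 55 mm from bracket_mid; axes as bracket_mid's.
- slat0 (a joint): How far slat 0 (at panel y = -88 mm) is pressed down, m: 0 up, 0.012 fully down
- slat1 (a joint): How far slat 1 (at panel y = -44 mm) is pressed down, m: 0 up, 0.012 fully down
- slat2 (a joint): How far slat 2 (at panel y = 0 mm) is pressed down, m: 0 up, 0.012 fully down
- slat3 (a joint): How far slat 3 (at panel y = 44 mm) is pressed down, m: 0 up, 0.012 fully down
- slat4 (a joint): How far slat 4 (at panel y = 88 mm) is pressed down, m: 0 up, 0.012 fully down
- tape_measure: Bystander: tape measure 64 x 72 x 33 mm; origin under its centre
- tube_cutter: Bystander: blue tube cutter 37 x 114 x 20 mm, long axis y; origin under its centre
- masking_tape: Bystander: roll of masking tape 92 mm across, 25 mm high; origin under its centre
- pliers: Bystander: blue-handled pliers 67 x 170 x 14 mm, long axis y; origin under its centre
- brush: Bystander: orange hand brush 57 x 154 x 91 mm, long axis y; origin under its centre

How it is judged:
By the outcome, as a careful person would: the job done as asked, in the order asked, and still so for the second after the job is handed in, with the robot touching nothing.
It also fails if it takes over 67 s, if anything falls off the work surface, if the arm or the gripper's body presses on something with over 40 N, if the wrist force passes 120 N, or if a joint passes its speed limit or range.

### The arm

A 6-joint arm with a two-finger parallel gripper is mounted at the origin on a cart in front of the work surface, level with it; the furniture and walls round the work are solid. World frame = base frame: x ahead of the robot, y to its left, z up, the work surface at z = 0. Lengths are in m, angles in rad, forces in N, time in s.
With the tool pointing down it reaches from about 0.3 to 0.825 m from the base axis. Payload 5.4 kg.
Tool frame: the origin (TCP) lies on the centre line of the jaws, within the pads' length; the fingertips stand 19 mm ahead of it and the grasp point (between the pads) is the TCP; y points along the fingers, z is the direction in which the jaws open and shut, and the axes are right-handed (so a half turn about y gives the same grasp; the last joint's range is limited). The gripper opens to 92 mm and grips with 3 to 60 N. Pads are 20 mm wide; open, the fingers measure 128 mm over their backs; the gripper's body (75 mm by 189 mm) begins 69 mm behind the grasp point.
Start: joints at [-1.437, 0.158, 1.597, -0, 1.386, -0.21], TCP at [0.194, -0.541, 0.234] pointing down, gripper open.
Joint ranges: [-2.91, 2.91], [-0.94, 2.29], [0.18, 2.7], [-1.29, 4.43], [0.17, 2.64], [-3, 3]. Speed limits (rad/s): [2.57, 2.57, 3.14, 3.14, 3.14, 3.14].

### API

Orientations are given as a rotation vector (axis times angle).
In Python, from cell import * gives the robot as it stands. The module is installed in compiled form; this text tells all that it offers.
- The arm moves only by the tool step_arm, never from a script. Its argument "motion" is one flat list of numbers, 7 for each row, row after row: the closure in counts, from 0 (fully open) to 255 (shut), then the shift along the tool's x, y, z in cm, then the turn, a rotation vector about the tool's x, y, z in degrees. A call has exactly 8 rows; each row shifts and turns the commanded pose from where the row before left it, along the tool's axes as they then stand; what a row does not reach is not made up. A row lasts 1/12 s, in which the tool goes at most 41.7 mm and 7.16 degrees, less where a joint would pass 70% of its speed; a pose out of reach is approached as far as the arm can. A call with a gripper value outside its range is refused whole. The fingers move at their own pace and stop on an object; the grip force is fixed at half the most. Time passes only in rows, so rows that do not move let the fingers close, or fill a call up. It gives the time, the measured TCP pose, the force and the opening at its end, in the units of the state.
- observe(): the state, without advancing time (a new reading comes with each control period).
- camera(name): name is "scene" or "top"; returns the picture (400x640x3 uint8, red, green, blue); there is no depth.
- calibration(name): a dict with "camera_matrix" (3x3 intrinsics, pixels), "rvec" (rotation vector, rad) and "tvec" (3), from world to camera coordinates, as OpenCV has them. Camera axes: x right, y down, z forward; pixel columns grow to the right and rows downward; lengths in m; the calibration is good to about 2 mm. A picture is of the moment at which its call begins. calibration takes no time and is no camera call.
- job_done(): hands the job in, once; it reports no verdict.
The state is a dict: "time": time; "qpos": joint angles; "qd": joint speeds; "joint_torque": joint torques, N m; "tcp_pos": TCP position; "ee_rot": TCP orientation; "contact_force": force on the tool from outside, world axes, zero at the start; "moment": the same for the moment, N m; "opening": opening from 0.0 (shut) to 1.0 (fully open).
Only numpy, scipy, OpenCV 4.12 (cv2) and the standard library are available. Lean on these libraries where they do the work, as an engineer would, in place of code of your own. Each camera call takes 0.05 s, during which the arm holds its last target. There are 200 camera calls.

## Working session

There is one attempt and no reset: what is moved stays moved. The work goes in short steps, Python scripts to look and compute and a tool call to move; the robot and the scene stay as the last step left them, time stands still between calls to the robot, and variables do not carry over. Pictures are saved under pics/ and viewed, about 8 in all and at most 12, crops included, and the job is handed in when it is done.

Besides the shell and the picture viewer there is one more tool, called after "Call:" as name(argument=value, ...) on one line, values as JSON. step_arm: Moves the arm, as the interface text tells. Its arguments: {"type":"object","properties":{"motion":{"type":"array","items":{"type":"number"}}},"required":["motion"]}

```bash
mkdir -p pics; cat > h.py <<'E'
from cell import *
import numpy as np, cv2
from scipy.spatial.transform import Rotation as R
def ray(name,uv):
    c=calibration(name);K=np.array(c["camera_matrix"]);Rm=cv2.Rodrigues(np.array(c["rvec"],float))[0];t=np.array(c["tvec"],float).reshape(3)
    d=Rm.T@np.linalg.solve(K,np.array([uv[0],uv[1],1.]));return -Rm.T@t,d
def onz(name,uv,z):
    o,d=ray(name,uv);return o+d*(z-o[2])/d[2]
def proj(name,p):
    c=calibration(name);return cv2.projectPoints(np.array(p,float).reshape(-1,3),np.array(c["rvec"],float),np.array(c["tvec"],float),np.array(c["camera_matrix"]),None)[0].reshape(-1,2)
def save(name,fn):
    im=camera(name);cv2.imwrite("pics/"+fn,im[:,:,::-1]);return im
E
python3 - <<'E'
from h import *
save("top","t0.png");save("scene","s0.png")
s=observe();print(s["time"],s["tcp_pos"],R.from_rotvec(s["ee_rot"]).as_matrix().round(3),s["contact_force"])
for n in("top","scene"):print(n,ray(n,(320,200)))
E
```

```text
0.1 [ 0.19371418 -0.54082962  0.23272559] [[-0.941 -0.     0.337]
 [-0.337  0.002 -0.941]
 [-0.    -1.    -0.002]] [ 0.20804661 -0.26481065 -0.05051971]
top (array([0.34528196, 0.26774294, 1.25537131]), array([ 0.17690539, -0.01145207, -0.98449965]))
scene (array([0.06000198, 1.24878953, 0.91101546]), array([ 0.33101077, -0.71018978, -0.62137249]))
```

View pics/t0.png

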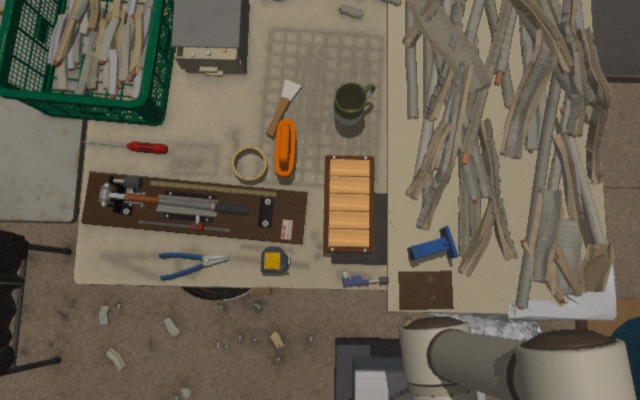

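View pics/s0.png

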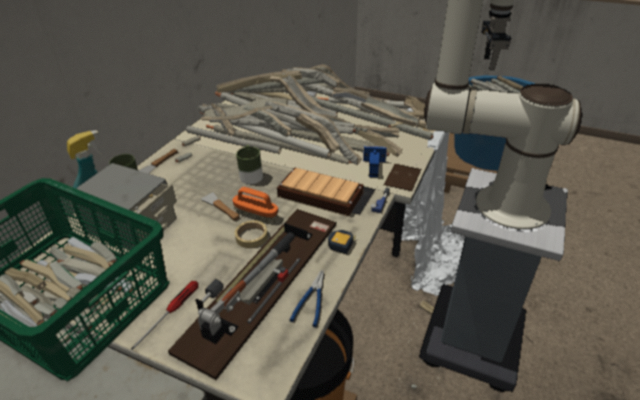

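The top view shows the panel at about (349,205) with its slats running left-right. The bracket is at (433,246) with its foot at right (452,244), and the tube cutter is at (365,281). Next I measure panel and bracket.

```bash
python3 - <<'E'
from h import *
im=cv2.imread("pics/t0.png");hsv=cv2.cvtColor(im,cv2.COLOR_BGR2HSV)
m=cv2.inRange(hsv,(5,60,150),(25,170,255));m[:150]=0;m[260:]=0;m[:,:320]=0;m[:,380:]=0
ys,xs=np.nonzero(m);r=cv2.minAreaRect(np.c_[xs,ys].astype(np.float32));print("slats",r,len(xs))
P=np.array([onz("top",p,.047)for p in cv2.boxPoints(r)]);print(P.round(3),P.mean(0));print([np.linalg.norm(P[i]-P[i-1]).round(4) for i in range(4)])
b=cv2.inRange(hsv,(105,120,40),(125,255,255));b[:215]=0;b[270:]=0;b[:,:400]=0;b[:,465:]=0
ys,xs=np.nonzero(b);r=cv2.minAreaRect(np.c_[xs,ys].astype(np.float32));print("br",r,len(xs))
c=cv2.resize(im[140:300,310:480],None,fx=4.5,fy=3.7,interpolation=cv2.INTER_CUBIC)
c=cv2.resize(im[150:300,310:480],None,fx=4,fy=4,interpolation=cv2.INTER_CUBIC);cv2.imwrite("pics/c0.png",c)
E
```

```text
slats ((344.5, 202.5), (87.0, 47.0), 90.0) 3239
[[0.667 0.253 0.047]
 [0.669 0.136 0.047]
 [0.451 0.134 0.047]
 [0.449 0.249 0.047]] [0.55898072 0.19307896 0.047     ]
[np.float64(0.2178), np.float64(0.1177), np.float64(0.2181), np.float64(0.1146)]
br ((432.5500183105469, 247.6500244140625), (30.67409324645996, 41.742069244384766), 71.56504821777344) 538
```

View pics/c0.png

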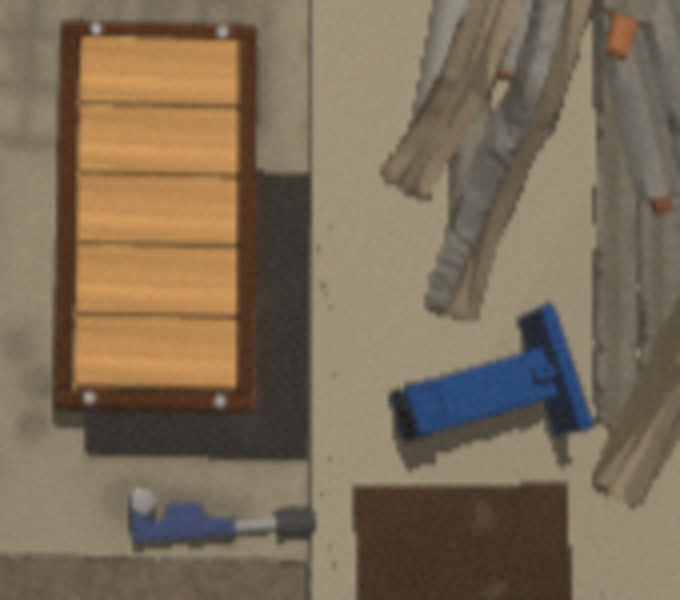

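The crop shows slat corners at (78,37), (239,41), (238,389) and (74,385). The bracket's foot plate top edge runs from (541,305) to (583,429), and its fork end is at about (404,388)-(418,436).

```bash
python3 - <<'E'
from h import *
f=lambda u,v:(310+(u+.5)/4-.5,150+(v+.5)/4-.5)
S=np.array([onz("top",f(*p),.047) for p in[(78,37),(239,41),(238,389),(74,385)]])
print("slats",S.round(4),S.mean(0).round(4),[np.linalg.norm(S[i]-S[i-1]).round(4) for i in range(4)])
F=np.array([onz("top",f(*p),.06) for p in[(550,302),(592,426),(533,308),(575,431),(404,388),(418,436)]])
print(F.round(4))
foot=F[:2].mean(0);fork=F[4:].mean(0);d=fork-foot
print("foot len",np.linalg.norm(F[0]-F[1]),"axis len",np.linalg.norm(d),"axis ang",np.degrees(np.arctan2(d[1],d[0])),"perp ang",np.degrees(np.arctan2(*(F[1]-F[0])[[1,0]])))
u=d/np.linalg.norm(d);print("mid from foot",foot+u*.055,"from fork",fork-u*.049)
print(proj("scene",[foot,fork,F[0],F[1],S[0],S[2]]).round(0))
E
```

```text
slats [[0.6674 0.2329 0.047 ]
 [0.6672 0.1322 0.047 ]
 [0.4491 0.1317 0.047 ]
 [0.4495 0.2317 0.047 ]] [0.5583 0.1821 0.047 ] [np.float64(0.2179), np.float64(0.1008), np.float64(0.218), np.float64(0.1)]
[[ 0.505  -0.0565  0.06  ]
 [ 0.4302 -0.0805  0.06  ]
 [ 0.5011 -0.0461  0.06  ]
 [ 0.427  -0.0701  0.06  ]
 [ 0.4508  0.0329  0.06  ]
 [ 0.422   0.0247  0.06  ]]
foot len 0.07852738191619048 axis len 0.10216496495811972 axis ang 107.80157686342396 perp ang -162.22539439421027
mid from foot [ 0.45081919 -0.01613659  0.06      ] from fork [ 0.4513802  -0.01788377  0.06      ]
[[374. 145.]
 [373. 162.]
 [362. 145.]
 [386. 146.]
 [281. 183.]
 [358. 182.]]
```

Call:
step_arm(motion=[255,0,0,0,0,6.57,0,255,0,0,0,0,6.57,0,255,0,0,0,0,6.57,0,255,-1.45,0,-3.8,0,0,0,255,-1.45,0,-3.8,0,0,0,255,-1.45,0,-3.8,0,0,0,255,-1.45,0,-3.8,0,0,0,255,-1.45,0,-3.8,0,0,0])

```text
time: 0.77
tcp_pos: [0.2665, -0.3493, 0.2329]
ee_rot: [-0.001, -2.222, 2.22]
contact_force: [0.8, 0.0, 0.9]
opening: 0.443
```

Call:
step_arm(motion=[255,-1.45,0,-3.8,0,0,0,255,-1.45,0,-3.8,0,0,0,255,-1.45,0,-3.8,0,0,0,255,-1.45,0,-3.8,0,0,0,255,-1.45,0,-3.8,0,0,0,255,-1.45,0,-3.8,0,0,0,255,-1.45,0,-3.8,0,0,0,255,-1.45,0,-3.8,0,0,0])

```text
time: 1.43
tcp_pos: [0.3824, -0.0453, 0.2335]
ee_rot: [-0.001, -2.221, 2.222]
contact_force: [-0.0, -0.3, 0.9]
opening: 0.006
```

Call:
step_arm(motion=[255,-1.45,0,-3.8,0,0,0,255,-1.45,0,-3.8,0,0,0,255,-1.45,0,-3.8,0,0,0,255,-1.45,0,-3.8,0,0,0,255,-1.45,0,-3.8,0,0,0,255,-1.5,0,-3.9,0,0,0,255,0,4,0,0,0,0,255,0,4,0,0,0,0])

```text
time: 2.1
tcp_pos: [0.4723, 0.1841, 0.1549]
ee_rot: [0.003, 2.217, -2.215]
contact_force: [0.9, 0.8, -1.2]
opening: 0.004
```

Call:
step_arm(motion=[255,0.2,2.6,0.2,0,0,0,255,0,2.6,0,0,0,0,255,0,2.4,0,0,0,0,255,0,0.5,0,0,0,0,255,0,0,0,0,0,0,255,0,0,0,0,0,0,255,0,0,0,0,0,0,255,0,0,0,0,0,0])

```text
time: 2.77
tcp_pos: [0.4694, 0.1797, 0.0745]
ee_rot: [0.004, 2.22, -2.219]
contact_force: [0.3, -0.1, 0.4]
opening: 0.007
```

Call:
step_arm(motion=[255,0,0.7,0,0,0,0,255,0,0.1,0,0,0,0,255,0,0.1,0,0,0,0,255,0,0.1,0,0,0,0,255,0,0.1,0,0,0,0,255,0,0.1,0,0,0,0,255,0,0,0,0,0,0,255,0,0,0,0,0,0])

```text
time: 3.43
tcp_pos: [0.4681, 0.1795, 0.0607]
ee_rot: [0.001, 2.221, -2.221]
contact_force: [0.0, 0.3, 1.5]
opening: 0.006
```

Call:
step_arm(motion=[255,0,-1.8,0,0,0,0,255,-2.2,0,0,0,0,0,255,-2.2,0,0,0,0,0,255,0,1.2,0,0,0,0,255,0,0.3,0,0,0,0,255,0,0.15,0,0,0,0,255,0,0,0,0,0,0,255,0,0,0,0,0,0])

```text
time: 4.1
tcp_pos: [0.5105, 0.1794, 0.0617]
ee_rot: [0.003, -2.22, 2.221]
contact_force: [-0.7, -0.5, 1.3]
opening: 0.003
```

Call:
step_arm(motion=[255,0,-1.8,0,0,0,0,255,-2.4,0,0,0,0,0,255,-2.4,0,0,0,0,0,255,0,1.3,0,0,0,0,255,0,0.3,0,0,0,0,255,0,0.15,0,0,0,0,255,0,0,0,0,0,0,255,0,0,0,0,0,0])

```text
time: 4.77
tcp_pos: [0.5584, 0.1796, 0.0622]
ee_rot: [0.003, -2.22, 2.221]
contact_force: [-1.5, -0.3, 1.4]
opening: -0.0
```

Call:
step_arm(motion=[255,0,-1.8,0,0,0,0,255,-2.2,0,0,0,0,0,255,-2.2,0,0,0,0,0,255,0,1.3,0,0,0,0,255,0,0.3,0,0,0,0,255,0,0.2,0,0,0,0,255,0,0,0,0,0,0,255,0,0,0,0,0,0])

```text
time: 5.43
tcp_pos: [0.605, 0.1794, 0.0653]
ee_rot: [0.004, 2.219, -2.22]
contact_force: [0.0, -1.4, 12.9]
opening: 0.002
```

Slat at x≈0.602 is firm (13 N at about 1 mm). I check its neighbour for a shared batten.

Call:
step_arm(motion=[255,0,-1.8,0,0,0,0,255,-2.1,0,0,0,0,0,255,-2.1,0,0,0,0,0,255,0,1.3,0,0,0,0,255,0,0.3,0,0,0,0,255,0,0.2,0,0,0,0,255,0,0,0,0,0,0,255,0,0,0,0,0,0])

```text
time: 6.1
tcp_pos: [0.6466, 0.1794, 0.0653]
ee_rot: [0.004, 2.219, -2.22]
contact_force: [0.4, -2.3, 15.8]
opening: 0.009
```

Call:
step_arm(motion=[0,0,-4,0,0,0,0,0,0,-4,0,0,0,0,0,0,-4,0,0,0,0,0,0,0,0,0,0,0,0,2.2,0,2.2,0,0,0,0,2.8,0,2.8,0,0,0,0,2.8,0,2.8,0,0,0,0,2.8,0,2.8,0,0,0])

```text
time: 6.77
tcp_pos: [0.5356, 0.0733, 0.1795]
ee_rot: [0.007, -2.22, 2.219]
contact_force: [0.2, -1.7, -0.2]
opening: 0.565
```

```bash
python3 -c "
from h import *
s=observe();print(s['time'],np.round(s['qpos'],4).tolist(),np.round(s['tcp_pos'],4).tolist(),np.round(s['ee_rot'],4).tolist())"
```

```text
6.7667 [-0.0876, 0.1213, 1.7481, -0.0, 1.2774, 1.4821] [0.5356, 0.0733, 0.1795] [0.007, -2.2199, 2.2189]
```

Call:
step_arm(motion=[0,2.8,0,3,0,0,0,0,2.8,0,3,0,0,0,0,2.8,0,3,0,0,0,0,0,-2,0,0,-6.8,0,0,0,-2,0,0,-6.8,0,0,0,0,0,0,-6.8,0,0,0,0,0,0,-6.8,0,0,0,0,0,0,-6.8,0])

```text
time: 7.43
tcp_pos: [0.4536, -0.0156, 0.2202]
ee_rot: [-0.584, 1.883, -1.879]
contact_force: [0.3, -0.1, 0.6]
opening: 1.001
```

```bash
python3 -c "
from h import *
s=observe();print(s['time'],np.round(s['qpos'],4).tolist(),np.round(s['tcp_pos'],4).tolist(),np.round(s['ee_rot'],4).tolist())"
```

```text
7.4333 [-0.3019, -0.1523, 1.9352, 0.0002, 1.3626, 0.6697] [0.4536, -0.0156, 0.2202] [-0.584, 1.8832, -1.8786]
```

Call:
step_arm(motion=[0,0,0,0,0,-6.8,0,0,0,0,0,0,-6.8,0,0,0,0,0,0,-6.8,0,0,0,0,0,0,-6.8,0,0,0,0,0,0,-6.8,0,0,0,0,0,0,-6.8,0,0,0,0,0,0,-6.8,0,0,0,0,0,0,-6.8,0])

```text
time: 8.1
tcp_pos: [0.4534, -0.0154, 0.2197]
ee_rot: [-1.201, 1.23, -1.222]
contact_force: [-0.6, -0.1, 0.2]
opening: 1.002
```

Call:
step_arm(motion=[0,0,0,0,0,-6.5,0,0,0,0,0,0,-6.5,0,0,0,0,0,0,-6.4,0,0,0,3,0,0,0,0,0,0,3,0,0,0,0,0,0,3,0,0,0,0,0,0,0,0,0,0,0,0,0,0,0,0,0,0])

```text
time: 8.77
tcp_pos: [0.4526, -0.0152, 0.1299]
ee_rot: [-1.343, 0.983, -0.972]
contact_force: [0.4, -0.1, -0.5]
opening: 0.999
```

```bash
python3 - <<'E'
from h import *
s=observe();print(s['time'],np.round(s['qpos'],4).tolist(),np.round(s['tcp_pos'],4).tolist());print(R.from_rotvec(s["ee_rot"]).as_matrix().round(3))
im=save("top","t1.png");save("scene","s1.png")
a=cv2.resize(im[170:300,340:480,::-1],None,fx=4,fy=4,interpolation=cv2.INTER_CUBIC);cv2.imwrite("pics/c1.png",a)
E
```

```text
8.7667 [-0.3017, -0.0476, 2.0276, 0.0001, 1.1689, -0.6126] [0.4526, -0.0152, 0.1299]
[[ 0.306 -0.007  0.952]
 [-0.952  0.002  0.306]
 [-0.004 -1.    -0.006]]
```

View pics/s1.png

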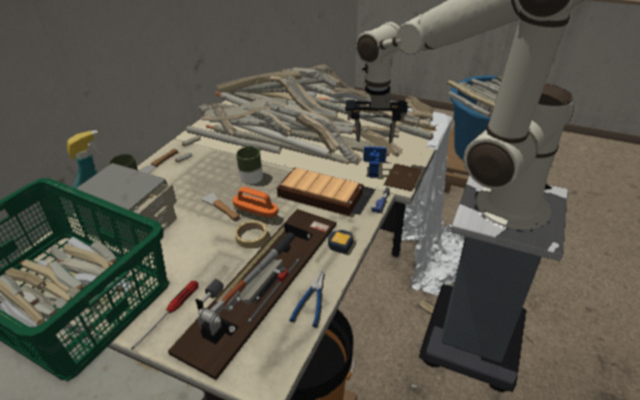

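The scene view shows the gripper (382,110) above the bracket (375,160), jaws across the post. I fit the arm's planar geometry to see which tilt directions are feasible for placing.

```bash
cat > k.py <<'E'
import numpy as np
from scipy.optimize import least_squares
D=[([-1.437,.158,1.597,0,1.386],[.194,-.541,.234]),([-.0876,.1213,1.7481,0,1.2774],[.5356,.0733,.1795]),([-.3019,-.1523,1.9352,0,1.3626],[.4536,-.0156,.2202]),([-.3017,-.0476,2.0276,0,1.1689],[.4526,-.0152,.1299])]
def f(p):
    A,B,g,be=p[:4];e=[]
    for q,t in D:
        c,s=np.cos(q[0]),np.sin(q[0]);r=c*t[0]+s*t[1]
        e+=[A*np.sin(q[1])+B*np.sin(q[1]+q[2]+be)-r+0*be,A*np.cos(q[1])+B*np.cos(q[1]+q[2]+be)+g-t[2]]
    return np.array(e)
if __name__=="__main__":
    for q,t in D:print(-np.sin(q[0])*t[0]+np.cos(q[0])*t[1])
    s=least_squares(f,[.6,.5,-.2,0]);print(s.x,(s.fun*1e3).round(1))
    s=least_squares(lambda p:f([*p,0]),[.6,.5,-.2]);print(s.x,(s.fun*1e3).round(1))
E
python3 k.py
```

```text
0.12009810412560588
0.1198775125577175
0.11997660737313842
0.11997384949685502
[0.38717541 0.52273134 0.00082183 0.10568899] [-0.2 -0.2  0.3  0.   0.1 -0.  -0.1  0.2]
[ 0.39459936  0.50417304 -0.06364118] [-4.3 -0.3  2.5  0.2 -4.7  0.1  7.1  0. ]
```

```bash
cat > ik.py <<'E'
import numpy as np
from scipy.spatial.transform import Rotation as R
from scipy.optimize import least_squares
lo=np.array([-2.91,-.94,.18,-1.29,.17,-3]);hi=np.array([2.91,2.29,2.7,4.43,2.64,3])
A,B,be=.3872,.5227,.1057
C=np.array([[0,0,-1],[-1,0,0],[0,1,0.]])
def fk(q,L=.3,s4=1):
    s=q[1]+q[2];M=R.from_euler("ZYZYZ",[q[0],s,s4*q[3],q[4],q[5]]).as_matrix()@C
    w=R.from_euler("z",q[0]).apply([A*np.sin(q[1])+B*np.sin(s+be),.12,L+A*np.cos(q[1])+B*np.cos(s+be)])
    return w+L*M[:,1],M
def ik(p,M,q0,L=.3,s4=1):
    r=least_squares(lambda q:np.r_[(fk(q,L,s4)[0]-p)*5,R.from_matrix(fk(q,L,s4)[1].T@M).as_rotvec()],np.clip(q0,lo+1e-3,hi-1e-3),bounds=(lo,hi));return r.x,r.cost
def tool(az,e,jaw):  # approach azimuth, depth angle below level, jaw azimuth
    y=np.array([np.cos(az)*np.cos(e),np.sin(az)*np.cos(e),-np.sin(e)]);z=np.array([np.cos(jaw),np.sin(jaw),0]);return np.c_[np.cross(y,z),y,z]
E
python3 - <<'E'
from ik import *
d=np.radians
for s4 in(1,-1):
  for L in(.22,.32):
    for e in(0,15,30,40):
      q=[-.3,-.05,2.03,0,1.17,-.61]
      # pick: approach tilted e from vertical, pointing toward foot (az 107.8+180)
      qs,cs=[],[]
      for t in np.linspace(0,1,5):   # pick -> lift -> tilt/yaw to place
        p=np.array([.451,-.017,.03]) if t==0 else np.array([.451,-.017,.25])*(1-t)+np.array([.624,.182,.102+.1*(t<1)])*t
        ang=d(e-90)+d(90)*t if t>0 else d(e-90)
        # e'=angle: approach = rotate in plane of fork dir; below-level angle e at place
        dep=d(90-e)*(1-t)+d(0)*t
        f=d(107.8-17.8*t);u=np.array([np.cos(f),np.sin(f),0]);th=d(180-90+ (90-e)) if 0 else None
        a=d(-90-e)+d(90)*t; y=u*np.cos(a)+np.array([0,0,np.sin(a)]);z=np.array([np.cos(f-np.pi/2),np.sin(f-np.pi/2),0])
        M=np.c_[np.cross(y,z),y,z]
        q,c=ik(p,M,q,L,s4);qs.append(q.round(2));cs.append(c)
      print(s4,L,e,"cost",np.array(cs).round(5).tolist(),qs[0].tolist(),qs[2].tolist(),qs[-1].tolist())
E
```

```text
Traceback (most recent call last):
  File "ik.py", line 12, in ik
    r=least_squares(lambda q:np.r_[(fk(q,L,s4)[0]-p)*5,R.from_matrix(fk(q,L,s4)[1].T@M).as_rotvec()],np.clip(q0,lo+1e-3,hi-1e-3),bounds=(lo,hi));return r.x,r.cost
  File "ik.py", line 12, in <lambda>
    r=least_squares(lambda q:np.r_[(fk(q,L,s4)[0]-p)*5,R.from_matrix(fk(q,L,s4)[1].T@M).as_rotvec()],np.clip(q0,lo+1e-3,hi-1e-3),bounds=(lo,hi));return r.x,r.cost
                                    ~~^^^^^^^^
  File "ik.py", line 8, in fk
    s=q[1]+q[2];M=R.from_euler("ZYZYZ",[q[0],s,s4*q[3],q[4],q[5]]).as_matrix()@C
                  ~~~~~~~~~~~~^^^^^^^^^^^^^^^^^^^^^^^^^^^^^^^^^^^^
  File "scipy/spatial/transform/_rotation.pyx", line 1413, in scipy.spatial.transform._rotation.Rotation.from_euler
ValueError: Expected axis specification to be a non-empty string of upto 3 characters, got ZYZYZ
```

```bash
sed -i 's/M=R.from_euler("ZYZYZ",\[q\[0\],s,s4\*q\[3\],q\[4\],q\[5\]\]).as_matrix()@C/M=(R.from_euler("ZYZ",[q[0],s,s4*q[3]])*R.from_euler("YZ",[q[4],q[5]])).as_matrix()@C/' ik.py
python3 - <<'E'
from ik import *
d=np.radians
print(fk([-.3017,-.0476,2.0276,0,1.1689,-.6126]))
for s4 in(1,-1):
  for L in(.22,.32):
    for e in(0,15,30,40):
      q=[-.3,-.05,2.03,0,1.17,-.61];qs,cs=[],[]
      for t in np.linspace(0,1,5):
        p=np.array([.451,-.017,.03]) if t==0 else np.array([.451,-.017,.25])*(1-t)+np.array([.624,.182,.102+.1*(t<1)])*t
        f=d(107.8-17.8*t);u=np.array([np.cos(f),np.sin(f),0])
        a=d(-90-e)+d(90)*t; y=u*np.cos(a)+np.array([0,0,np.sin(a)]);z=np.array([np.cos(f-np.pi/2),np.sin(f-np.pi/2),0])
        q,c=ik(p,np.c_[np.cross(y,z),y,z],q,L,s4);qs.append(q.round(2));cs.append(c)
      print(s4,L,e,"cost",np.array(cs).round(5).tolist(),qs[0].tolist(),qs[2].tolist(),qs[-1].tolist())
E
```

```text
(array([ 0.45035148, -0.01447287,  0.1293653 ]), array([[ 0.30590095, -0.00697723,  0.95203777],
       [-0.95205407,  0.00217131,  0.3059221 ],
       [-0.00420166, -0.9999733 , -0.00597849]]))
1 0.22 0 cost [0.0, 0.0, 0.0, 0.0, 0.0] [-0.31, 0.13, 2.08, -0.0, 0.93, -0.62] [-0.34, 0.2, 1.69, 0.68, 1.66, -0.58] [-0.25, 0.77, 1.55, 1.4, 1.76, -0.77]
1 0.22 15 cost [0.0, 0.0, 0.0, 0.0, 0.0] [-0.19, 0.11, 2.12, -0.32, 0.81, -0.29] [-0.27, 0.14, 1.69, 0.47, 1.55, -0.49] [-0.24, 0.67, 1.57, 1.22, 1.59, -0.7]
1 0.22 30 cost [0.0, 0.0, 0.0, 0.0, 0.0] [-0.08, 0.14, 2.15, -0.72, 0.78, 0.12] [-0.17, 0.1, 1.69, 0.25, 1.44, -0.37] [-0.21, 0.57, 1.58, 1.02, 1.44, -0.61]
1 0.22 40 cost [0.0, 0.0, 0.0, 0.0, 0.0] [-0.01, 0.19, 2.15, -0.98, 0.83, 0.39] [-0.11, 0.09, 1.69, 0.09, 1.39, -0.28] [-0.17, 0.52, 1.58, 0.88, 1.35, -0.52]
1 0.32 0 cost [0.0, 0.0, 0.0, 0.0, 0.0] [-0.31, 0.13, 2.08, -0.0, 0.93, -0.62] [-0.45, 0.29, 1.64, 0.63, 1.69, -0.68] [-0.41, 1.0, 1.42, 1.26, 1.83, -0.89]
1 0.32 15 cost [0.0, 0.0, 0.0, 0.0, 0.0] [-0.14, 0.1, 2.14, -0.33, 0.81, -0.23] [-0.35, 0.18, 1.67, 0.45, 1.56, -0.57] [-
[... 921 characters left out ...]
, 1.69, -0.09, 1.39, -0.28] [-0.17, 0.52, 1.58, -0.88, 1.35, -0.52]
-1 0.32 0 cost [0.0, 0.0, 0.0, 0.0, 0.0] [-0.31, 0.13, 2.08, 0.0, 0.93, -0.62] [-0.45, 0.29, 1.64, -0.63, 1.69, -0.68] [-0.41, 1.0, 1.42, -1.26, 1.83, -0.89]
-1 0.32 15 cost [0.0, 0.0, 0.0, 0.0, 0.0] [-0.14, 0.1, 2.14, 0.33, 0.81, -0.23] [-0.35, 0.18, 1.67, -0.45, 1.56, -0.57] [-0.39, 0.83, 1.5, -1.11, 1.66, -0.83]
-1 0.32 30 cost [0.0, 0.0, 0.0, 0.0, 0.0] [0.04, 0.17, 2.15, 0.73, 0.81, 0.24] [-0.22, 0.11, 1.69, -0.25, 1.45, -0.42] [-0.34, 0.67, 1.55, -0.96, 1.5, -0.72]
-1 0.32 40 cost [0.0, 0.0, 0.0, 0.0, 0.0] [0.15, 0.26, 2.14, 0.96, 0.88, 0.53] [-0.12, 0.09, 1.69, -0.09, 1.39, -0.29] [-0.29, 0.59, 1.57, -0.84, 1.4, -0.63]
```

```bash
python3 - <<'E'
from h import *
f=lambda u,v:(310+(u+.5)/4-.5,150+(v+.5)/4-.5)
u=np.array([np.cos(np.radians(107.8)),np.sin(np.radians(107.8))]);x=np.array([u[1],-u[0]])
for n,p in dict(stickend=(450,318),stickR=(480,315),stickL=(427,300),big=(600,490),big2=(597,420)).items():
    for z in(.0,.03):
        w=onz("top",f(*p),z)[:2]-[.451,-.017];print(n,z,"along x %.3f along y %.3f"%(w@x,w@u))
E
```

```text
stickend 0.0 along x 0.051 along y -0.007
stickend 0.03 along x 0.049 along y -0.000
stickR 0.0 along x 0.047 along y -0.026
stickR 0.03 along x 0.045 along y -0.019
stickL 0.0 along x 0.066 along y 0.003
stickL 0.03 along x 0.064 along y 0.010
big 0.0 along x -0.080 along y -0.064
big 0.03 along x -0.078 along y -0.055
big2 0.0 along x -0.038 along y -0.076
big2 0.03 along x -0.037 along y -0.067
```

View pics/c1.png

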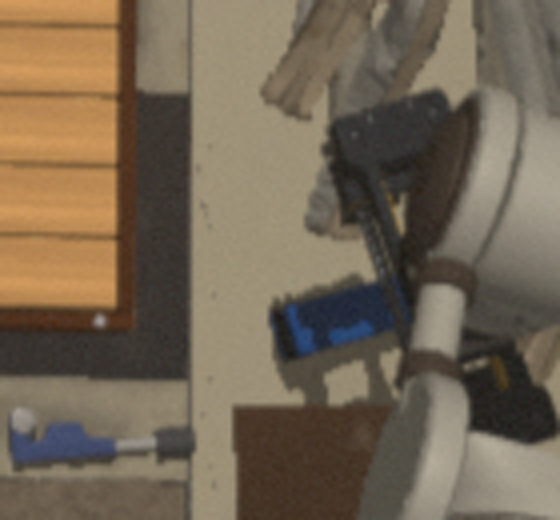

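Call:
step_arm(motion=[133,-0.28,0,-0.2,0,0,0,133,0,0,0,0,0,-6.67,133,0,0,0,0,0,-6.67,133,0,0,0,0,0,-6.66,133,-0.85,2.35,0,0,0,0,133,-0.85,2.35,0,0,0,0,133,0,0,0,0,0,0,133,0,0,0,0,0,0])

```text
time: 9.53
tcp_pos: [0.4529, -0.0144, 0.0831]
ee_rot: [-1.543, 0.756, -1.237]
contact_force: [0.3, -0.8, 0.3]
opening: 0.488
```

```bash
python3 - <<'E'
from h import *
s=observe();print(s['time'],np.round(s['qpos'],4).tolist(),np.round(s['tcp_pos'],4).tolist(),s["opening"]);print(R.from_rotvec(s["ee_rot"]).as_matrix().round(3))
import ik
M=R.from_rotvec(s["ee_rot"]).as_matrix()
for s4 in(1,-1):
  for L in(.2,.3,.4):print(s4,L,(ik.fk(s['qpos'],L,s4)[0]-s['tcp_pos']).round(4),(ik.fk(s['qpos'],L,s4)[1]-M).round(2).max())
im=save("scene","s2.png");c=cv2.resize(im[90:210,300:460,::-1],None,fx=4,fy=4,interpolation=cv2.INTER_CUBIC);cv2.imwrite("pics/c2.png",c)
E
```

```text
9.5333 [-0.0853, -0.0051, 2.135, -0.4096, 0.9152, -0.1598] [0.4529, -0.0144, 0.0831] 0.4879417086600017
[[ 0.288  0.104  0.952]
 [-0.895 -0.326  0.306]
 [ 0.342 -0.94  -0.001]]
1 0.2 [-0.014   0.034  -0.0063] 0.0
1 0.3 [-0.0036  0.0014 -0.0003] 0.0
1 0.4 [ 0.0067 -0.0312  0.0057] 0.0
-1 0.2 [-0.0032  0.1598 -0.0063] 0.63
-1 0.3 [ 0.0125  0.1901 -0.0003] 0.63
-1 0.4 [0.0283 0.2205 0.0057] 0.63
```

View pics/c2.png

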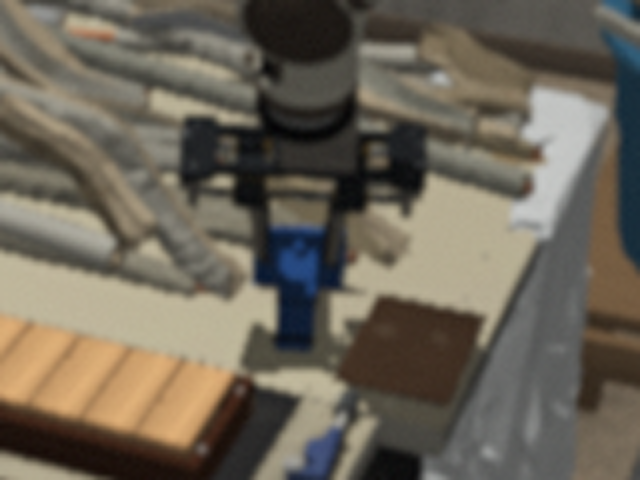

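The crop shows the jaws astride the bracket (blue foot plate at (298,255)), with the stick end at (225,280) clear. The model (L=0.3) matches. I descend and grip.

Call:
step_arm(motion=[133,0,0,-0.26,0,0,0,133,-0.5,1.2,0,0,0,0,133,-0.5,1.2,0,0,0,0,133,-0.5,1.25,0,0,0,0,133,-0.5,1.25,0,0,0,0,133,0,0,0,0,0,0,133,0,0,0,0,0,0,133,0,0,0,0,0,0])

```text
time: 10.25
tcp_pos: [0.4513, -0.0138, 0.0314]
ee_rot: [-1.541, 0.754, -1.24]
contact_force: [0.7, 0.3, -0.3]
opening: 0.477
```

Call:
step_arm(motion=[255,0,0,0,0,0,0,255,0,0,0,0,0,0,255,0,0,0,0,0,0,255,0,0,0,0,0,0,255,0,0,0,0,0,0,255,0,0,0,0,0,0,255,0,0,0,0,0,0,255,0,0,0,0,0,0])

```text
time: 10.92
tcp_pos: [0.4501, -0.0139, 0.0308]
ee_rot: [-1.543, 0.756, -1.239]
contact_force: [-4.4, -1.4, 6.4]
opening: 0.348
```

Call:
step_arm(motion=[255,0.35,-0.95,0,0,0,0,255,0.7,-1.9,0,0,0,0,255,0.7,-1.9,0,0,0,0,255,0.7,-1.9,0,0,0,0,255,0.7,-1.9,0,0,0,0,255,0.7,-1.9,0,0,0,0,255,0.7,-1.9,0,0,0,0,255,0.7,-1.9,0,0,0,0])

```text
time: 11.58
tcp_pos: [0.4486, -0.0133, 0.1814]
ee_rot: [-1.542, 0.759, -1.235]
contact_force: [0.3, 0.6, -7.3]
opening: 0.346
```

Call:
step_arm(motion=[255,0,0,0,0,0,3,255,0,0,0,0,0,6,255,0,0,0,0,0,6,255,0,0,0,0,0,6,255,0,0,0,0,0,6,255,0,0,0,0,0,6,255,0,0,0,0,0,6,255,0,0,0,0,0,6])

```text
time: 12.25
tcp_pos: [0.4501, -0.0143, 0.1819]
ee_rot: [-1.06, 1.206, -0.641]
contact_force: [-1.3, 1.3, -8.6]
opening: 0.345
```

Call:
step_arm(motion=[255,0,0,0,0,0,6,255,0,0,0,0,0,6,255,0,0,0,0,0,6,255,0,0,0,0,0,6,255,0,0,0,0,0,6,255,0,0,0,0,0,6,255,0,0,0,0,0,6,255,0,0,0,0,0,3])

```text
time: 12.92
tcp_pos: [0.4501, -0.0147, 0.1795]
ee_rot: [-0.506, 1.488, -0.03]
contact_force: [-1.2, -1.2, -8.2]
opening: 0.349
```

```bash
python3 - <<'E'
from h import *
s=observe();print(s['time'],np.round(s['qpos'],4).tolist(),np.round(s['tcp_pos'],4).tolist(),s["opening"],s["contact_force"]);print(R.from_rotvec(s["ee_rot"]).as_matrix().round(3))
im=save("scene","s3.png");c=cv2.resize(im[90:210,300:460,::-1],None,fx=4,fy=4,interpolation=cv2.INTER_CUBIC);cv2.imwrite("pics/c3.png",c)
E
```

```text
12.9167 [-0.6882, 0.5572, 1.6399, 0.6045, 2.0275, -1.0578] [0.4501, -0.0147, 0.1795] 0.34922464168976075 [-1.18874049 -1.20781233 -8.17533153]
[[ 0.102 -0.286  0.953]
 [-0.324  0.896  0.304]
 [-0.941 -0.34  -0.001]]
```

View pics/c3.png

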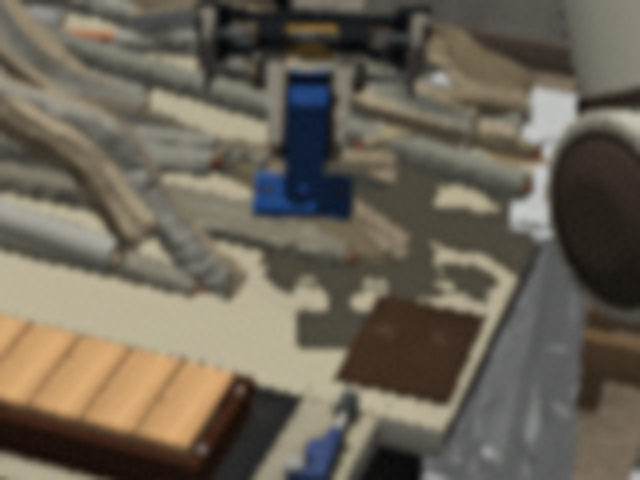

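The crop shows the bracket held upright with its foot down at (303,195). Now I yaw it square to the slats and carry it over.

Call:
step_arm(motion=[255,0,0,0,5.58,2.03,0,255,0,0,0,5.58,2.03,0,255,0,0,0,5.58,2.03,0,255,-0.75,2.06,1.93,0,0,0,255,-0.75,2.06,1.93,0,0,0,255,-0.75,2.06,1.93,0,0,0,255,-0.75,2.06,1.93,0,0,0,255,-0.75,2.06,1.93,0,0,0])

```text
time: 13.63
tcp_pos: [0.5475, 0.0964, 0.1813]
ee_rot: [-0.277, 1.552, -0.278]
contact_force: [-0.1, 0.1, -8.4]
opening: 0.348
```

Call:
step_arm(motion=[255,-0.75,2.06,1.93,0,0,0,255,-0.75,2.06,1.93,0,0,0,255,-0.75,2.06,1.93,0,0,0,255,-0.75,2.06,1.93,0,0,0,255,1.28,0.46,0,0,0,0,255,1.28,0.46,0,0,0,0,255,0,0,0,0,0,0,255,0,0,0,0,0,0])

```text
time: 14.3
tcp_pos: [0.6228, 0.1829, 0.1529]
ee_rot: [-0.274, 1.557, -0.274]
contact_force: [0.0, 0.3, -7.1]
opening: 0.346
```

```bash
python3 - <<'E'
from h import *
s=observe();print(s['time'],np.round(s['qpos'],4).tolist(),np.round(s['tcp_pos'],4).tolist(),s["opening"],s["contact_force"]);print(R.from_rotvec(s["ee_rot"]).as_matrix().round(3))
im=save("scene","s4.png");t=save("top","t4.png")
a=cv2.resize(im[110:220,240:400,::-1],None,fx=4,fy=4,interpolation=cv2.INTER_CUBIC);b=cv2.resize(t[150:260,315:435,::-1],None,fx=2.5,fy=2.5,interpolation=cv2.INTER_CUBIC)
cv2.imwrite("pics/c4.png",a);cv2.imwrite("pics/c4t.png",b)
E
```

```text
14.3 [-0.3532, 0.6473, 1.5655, 1.0816, 1.6266, -0.7155] [0.6228, 0.1829, 0.1529] 0.34608934010594905 [ 0.00960189  0.298263   -7.12999346]
[[-0.003 -0.001  1.   ]
 [-0.342  0.94  -0.001]
 [-0.94  -0.342 -0.003]]
```

View pics/c4.png

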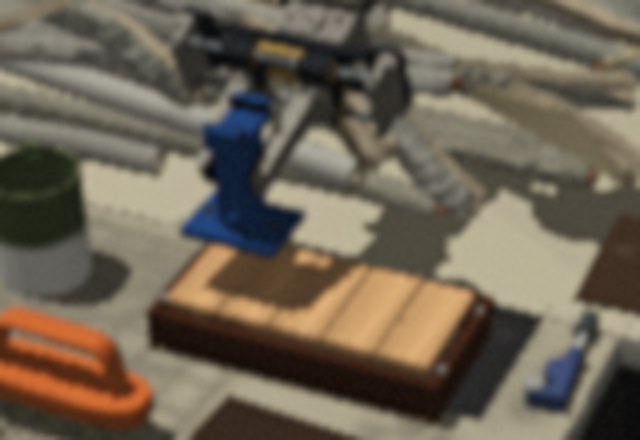

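Call:
step_arm(motion=[255,0.52,0.19,0.1,0,0,0,255,1.03,0.37,0,0,0,0,255,1.03,0.37,0,0,0,0,255,0.8,0.29,0,0,0,0,255,0.5,0.18,0,0,0,0,255,0.25,0.1,0,0,0,0,255,0,0,0,0,0,0,255,0,0,0,0,0,0])

```text
time: 15.07
tcp_pos: [0.6251, 0.1832, 0.1105]
ee_rot: [-0.273, 1.553, -0.274]
contact_force: [0.1, 0.1, -8.2]
opening: 0.351
```

Still in the air. I lower slowly.

Call:
step_arm(motion=[255,0.19,0.07,0,0,0,0,255,0.19,0.07,0,0,0,0,255,0.09,0.035,0,0,0,0,255,0.09,0.035,0,0,0,0,255,0,0,0,0,0,0,255,0,0,0,0,0,0,255,0,0,0,0,0,0,255,0,0,0,0,0,0])

```text
time: 15.73
tcp_pos: [0.6255, 0.183, 0.1064]
ee_rot: [-0.272, 1.552, -0.272]
contact_force: [-2.8, -4.6, 5.4]
opening: 0.344
```

Call:
step_arm(motion=[200,0,0,0,0,0,0,150,0,0,0,0,0,0,120,0,0,0,0,0,0,90,0,0,0,0,0,0,60,0,0,0,0,0,0,40,0,0,0,0,0,0,40,0,0,0,0,0,0,40,0,0,0,0,0,0])

```text
time: 16.4
tcp_pos: [0.625, 0.1832, 0.1044]
ee_rot: [-0.274, 1.554, -0.274]
contact_force: [-0.5, 0.4, 0.6]
opening: 0.82
```

Call:
step_arm(motion=[40,0,-0.5,0,0,0,0,40,0,-1.5,0,0,0,0,40,0,-2,0,0,0,0,40,0,-2,0,0,0,0,40,0,-2,0,0,0,0,40,0,-2,0,0,0,0,40,0,-3,0,0,0,0,40,0,-3,0,0,0,0])

```text
time: 17.07
tcp_pos: [0.6246, 0.0308, 0.16]
ee_rot: [-0.274, 1.554, -0.274]
contact_force: [0.4, 0.9, -0.2]
opening: 0.846
```

```bash
python3 - <<'E'
from h import *
s=observe();print(s['time'],np.round(s['tcp_pos'],4).tolist(),s["opening"],s["contact_force"])
im=save("scene","s5.png");t=save("top","t5.png")
a=cv2.resize(im[110:220,240:400,::-1],None,fx=5,fy=5,interpolation=cv2.INTER_CUBIC)
b=cv2.resize(t[145:295,315:465,::-1],None,fx=4,fy=4,interpolation=cv2.INTER_CUBIC)
cv2.imwrite("pics/c5.png",a);cv2.imwrite("pics/c5t.png",b)
E
```

```text
17.0667 [0.6246, 0.0308, 0.16] 0.8457187022403518 [ 0.3611795   0.94594981 -0.17550945]
```

View pics/c5.png

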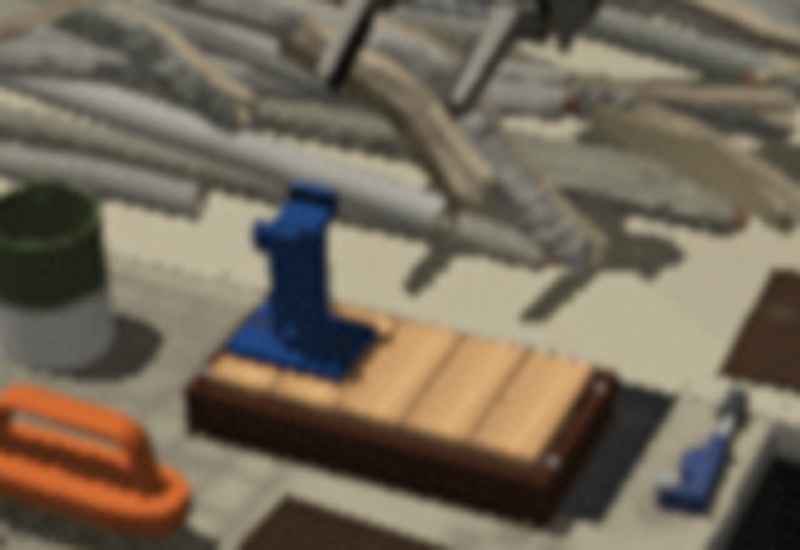

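View pics/c5t.png

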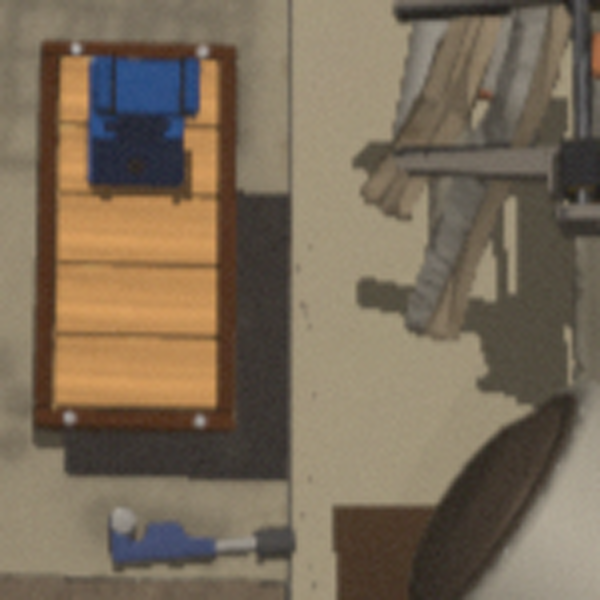

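Both views show the bracket standing on the two firm slats (scene crop, foot at (305,350)). Its foot edge lies just inside the 2/3 slat joint in the top crop at (135,187), and the bystanders are unmoved. I check numerically for lean and drift, then hand in.

```bash
python3 - <<'E'
from h import *
def bb(im,n):
    m=cv2.inRange(cv2.cvtColor(im,cv2.COLOR_RGB2HSV),(105,120,30),(125,255,255))
    a=(140,205,280,325) if n=="scene" else (150,200,330,370)
    k=np.zeros_like(m);k[a[0]:a[1],a[2]:a[3]]=m[a[0]:a[1],a[2]:a[3]];return cv2.boundingRect(k)
c=np.array([.6245,.1825,.046])
P=[c+[sx*w,sy*d,z] for w,d,z0,z1 in[(.04,.03,0,.01),(.016,.03,.084,.104)] for sx in(-1,1) for sy in(-1,1) for z in(z0,z1)]
for n,f in(("scene","s5.png"),("top","t5.png")):
    u=proj(n,P);print(n,"expected upright",u.min(0).round(1),(u.max(0)-u.min(0)).round(1),"then",bb(cv2.imread("pics/"+f)[:,:,::-1],n),"now",bb(camera(n),n))
E
```

```text
scene expected upright [284.2 143.9] [31.4 42.2] then (286, 147, 28, 38) now (286, 147, 28, 38)
top expected upright [336.8 158.9] [28.8 33.4] then (338, 160, 26, 20) now (338, 160, 26, 20)
```

```bash
python3 -c "
from h import *
s=observe();print(s['time'],np.abs(s['qd']).max());job_done()"
```

```text
17.2667 0.03670883800934508
the job is handed in; nothing more can be done
```

The bracket now stands upright on its foot across the two firm slats, and I handed the job in at 17.3 s.

**Finding the batten:** I pressed the slats one after another with the shut fingertips, from the robot's side outward.
- The three nearest slats gave way by 4 to 5 mm at about 1.4 N.
- The slats at x ≈ 0.602 m and x ≈ 0.646 m stayed firm, at 13 N and 16 N after about 1 mm.
- I took this to mean that the batten lies under their joint, at x ≈ 0.624 m.

**Placing the bracket:** I gripped it by the post, lifted it, turned it upright and squared it to the slats. I lowered it over that joint until it made contact, let go and backed the arm well clear.

**Last checks:**
- **Position:** The foot lies within the two firm slats, with its near edge just inside the boundary with the free slat next to them.
- **Steadiness:** The bracket's outline did not change between the two last picture pairs, taken only a fraction of a second apart.
- **Upright:** In the scene view the outline is within about 4 pixels of a bracket standing upright there. In the top view the measured outline was shorter than expected (20 against 33 pixels). I put this down to the colour mask missing the dark, shaded foot, so that number neither confirms nor contradicts the lean check.
- **Surroundings:** In the last pictures the brush and tube cutter are where they were. I did not check the other bystanders in a close crop, but the arm never went near them.

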